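# Hang the slide carrier on the drip rail

## Task

Pick up the red slide carrier (it has an orange handle), lift its steel hook over the front lip of the drip rail and lower it gently into the channel behind. Somewhere along the white strip in that channel is a notch: find it, by feel if need be, let the hook down fully home in it, and let go so that the carrier hangs there at rest. Keep the carrier upright, never press or bump it hard against the rail, and leave the glass dishes and the vial alone.

Things in the scene. Friction and masses are not known exactly. Their poses are not given: they have to be found in the camera images.
- carrier_grip (a point): Centre of the carrier's orange handle block: 30 mm along x, 16 mm along y, 42 mm tall (21 mm up and down from here). Grip it from above across the 16 mm, along y. The carrier is loose, 0.2 to 0.45 kg, standing on the bench. Axes: x towards the hook's side, y along the red box's long side, z up. The box's underside is 146 mm below this point.
- carrier_box (a point): Centre of the underside of the carrier's red open box, 40 x 90 x 28 mm (x, y, z), holding glass slides; same axes as the handle, which is 10 mm towards +x and 146 mm above. A steel strap, x = +20 to +25 mm and 16 mm wide, rises from the box's underside to 125 mm above it and carries handle and hook.
- hook_tip (a point): Lowest point of the hook's tongue on the carrier, same axes: 31 mm towards +x and 57 mm below carrier_grip. The tongue points down, 8 mm thick in x (4 mm either side of this point), 14 mm wide in y, its end rounded (7 mm radius, seen along x). The bridge's underside is 30 mm above this point; the gap between tongue and strap, which takes the lip, is 12 mm.
- rail: Drip rail, fixed on the bench: aluminium posts at y = -150 and +150 mm, 165 mm tall, carry a channel along y; a green tray, 12 mm high, lies on the -x side, x = -105 to -20 mm. Origin on the bench under the channel's middle; z up, x away from the tray: the carrier hangs on the -x side above the tray with its hook pointing to +x.
- lip (a point): Middle of the top edge of the rail's front wall (the lip); axes as the rail. In the rail's frame the front wall fills x = -14 to -8 mm, z = 50 to 149 mm; the channel x = -8 to +8 mm; the back wall x = +8 to +14 mm, its top at z = 159 mm. The strap passes down in front of the wall, the tongue behind it, with 6 mm of play in all.
- strip_level (a point): Middle of the channel at the height of the white strip's top (rail frame z = 135 mm). The strip is rigid and has one notch, 19 mm long in y, 12 mm deep (black floor at z = 123 mm). The strip is clamped differently each time: the notch's centre lies anywhere from y = -30 to +30 mm of here and is not measured: find it by feel, or look from above.
- notch_floor_level (a point): Middle of the channel at the height of the notch's floor, 12 mm below strip_level. Home means hook_tip at this height; resting on the strip beside the notch is not home. Released at home, the strap leans on the front wall, tilted a few degrees. The strip stays put under light pushes; 5 N or so is plenty to feel it, and 30 N on the rail is too much.
- dish_a: Glass dish, 84 mm across, 30 mm high, loose on the bench; leave it alone. Origin: centre of its underside.
- dish_b: Second glass dish, the same, standing behind the rail; leave it alone.
- vial: Small glass vial with a green cap, 36 mm across, 60 mm high, loose on the bench; leave it alone. Origin: centre of its underside.

How it is judged:
By the outcome, as a careful person would: the job done as asked, in the order asked, and still so for the second after the job is handed in, with the robot touching nothing.
It also fails if it takes over 72 s, if anything falls off the work surface, if the arm or the gripper's body presses on something with over 40 N, if the wrist force passes 120 N, or if a joint passes its speed limit or range.

## Robot

A 6-joint arm with a two-finger parallel gripper is mounted at the origin on the work surface. World frame = base frame: x ahead of the robot, y to its left, z up, the work surface at z = 0. Lengths are in mm, angles in rad, forces in N, time in s.
With the tool pointing down it reaches from about 350 to 775 mm from the base axis. Payload 7.3 kg.
Tool frame: the origin (TCP) lies between the finger pads; the fingertips stand 25 mm ahead of it and the grasp point (between the pads) lies 6 mm ahead of it; z points along the fingers, y is the line along which they close (so a half turn about z gives the same grasp; the last joint's range is limited). The gripper opens to 92 mm and grips with 3 to 60 N. Pads are 19 mm wide; open, the fingers measure 130 mm over their backs; the gripper's body (75 mm by 190 mm) begins 47 mm behind the grasp point.
Start: joints at [1.131, 0.342, 1.524, -0, 1.275, -0.146], TCP at [152.02, 502.526, 251.741] pointing down, gripper open.
Joint ranges: [-2.53, 2.53], [-0.77, 2.02], [0.04, 2.7], [-1, 4.14], [0.28, 2.66], [-3.11, 3.11]. Speed limits (rad/s): [2.57, 2.57, 3.14, 3.14, 3.14, 3.14].

## Interface

Orientations are given as [roll, pitch, yaw] about the fixed x, y, z axes, in that order (R = Rz(yaw) Ry(pitch) Rx(roll)).
In Python, from plant import bot gives the robot as it stands.
- The arm moves only by the tool play_rows, never from a script. Its argument "commands" is a list of rows, each an object of numbers: "x", "y", "z": the shift along the tool's x, y, z in m; "twist": the turn about the tool's z in degrees. In form: [{"x": .., "y": .., "z": .., "twist": ..}, ...]. A call has exactly 8 rows; each row is the pose to reach, as a shift and turn from the pose commanded when the call began, along the tool's axes at that moment; what a row does not reach only later rows make up. A row lasts 1/10 s, in which the tool goes at most 50 mm and 8.59 degrees, less where a joint would pass 70% of its speed; a pose out of reach is approached as far as the arm can. A call with a gripper value outside its range is refused whole. "jaw" is the closure, from 0 (fully open) to 1 (shut), set as the call begins (left out, the last holds). The fingers move at their own pace and stop on an object; the grip force is fixed at half the most. Time passes only in rows, so rows that repeat a pose let the fingers close, or fill a call up. It gives the time, the measured TCP pose, the force, the opening and the grip force at its end, in the units of the state.
- bot.get_obs(): the state, without advancing time (a new reading comes with each control period).
- bot.capture(name): name is "scene" or "top" or "wrist"; returns a dict with "pixels" (420x560x3 uint8, red, green, blue), "fx", "fy", "cx", "cy" (pixels), "eye" and "rotation" of the camera in the world. Camera axes: x right, y down, z forward; pixel columns grow to the right and rows downward; lengths in mm; the calibration is good to about 2 mm. A picture is of the moment at which its call begins. There is no depth.
- bot.close_job(): hands the job in; it is judged then, once.
The state is a dict: "time": time; "joint_positions": joint angles; "dq": joint speeds; "tau": joint torques, N m; "tool_pos": TCP position; "tcp_rot": TCP orientation; "contact_force": force on the tool from outside, world axes, zero at the start; "moment": the same for the moment, N m; "grip_width": finger opening in mm; "finger_force": force on a finger pad.
Only numpy, scipy, OpenCV 4.12 (cv2) and the standard library are available. Lean on these libraries where they do the work, as an engineer would, in place of code of your own. Each camera call takes 0.05 s, during which the arm holds its last target. There are 200 camera calls.

## Working session

There is one attempt and no reset: what is moved stays moved. The work goes in short steps, Python scripts to look and compute and a tool call to move; the robot and the scene stay as the last step left them, time stands still between calls to the robot, and variables do not carry over. Pictures are saved under pics/ and viewed, at most 10 in all, crops included, and the job is handed in when it is done.

Besides the shell and the picture viewer there is one more tool, called as a command line: name --argument value ..., lists and objects as JSON in quotes. play_rows: Moves the arm, as the interface text tells. Its arguments: {"type":"object","properties":{"commands":{"type":"array"},"jaw":{"type":"number"}},"required":["commands"]}

```bash
mkdir -p pics; ls
cat > h.py <<'E'
import numpy as np, cv2
from plant import bot
def cap(n,save=None):
    c=bot.capture(n); 
    if save: cv2.imwrite('pics/'+save,cv2.cvtColor(np.asarray(c['pixels']),cv2.COLOR_RGB2BGR))
    return c
def ray(c,u,v):
    d=np.array([(u-c['cx'])/c['fx'],(v-c['cy'])/c['fy'],1.]); d=np.asarray(c['rotation'])@d
    return np.asarray(c['eye'],float),d/np.linalg.norm(d)
def onz(c,u,v,z):
    e,d=ray(c,u,v); return e+d*(z-e[2])/d[2]
def proj(c,p):
    q=np.asarray(c['rotation']).T@(np.asarray(p,float)-c['eye']); return c['fx']*q[0]/q[2]+c['cx'],c['fy']*q[1]/q[2]+c['cy']
E
python3 - <<'E'
from h import *
o=bot.get_obs(); print({k:np.round(v,3) for k,v in o.items()})
a=cap('scene','s.png');b=cap('top','t.png');
for c in(a,b): print(np.round(c['eye']),np.round(c['rotation'],3).tolist(),c['fx'],c['cx'],c['cy'])
E
```

```text
pics
{'time': np.float64(0.0), 'joint_positions': array([ 1.131,  0.343,  1.525, -0.   ,  1.275, -0.146]), 'dq': array([ 0.001, -0.002,  0.003, -0.   , -0.001,  0.002]), 'tau': array([-1.0000e-03, -4.3125e+01, -2.4422e+01,  7.2000e-02,  5.6000e-02,
       -0.0000e+00]), 'tool_pos': array([151.857, 502.177, 251.026]), 'tcp_rot': array([-3.14 , -0.   ,  2.848]), 'contact_force': array([ 0.064, -0.361,  0.014]), 'moment': array([-0.011, -0.028,  0.006]), 'finger_force': np.float64(0.0), 'grip_width': np.float64(91.606)}
[1148.  262.  637.] [-2.228, 0.022, 2.044] 408.2279740772008 280.0969163073052 215.8469909885995
[ 430.  -44. 1148.] [-3.012, -0.009, -1.568] 442.10181537039557 279.18502562022155 216.26053187994557
```

```bash
python3 -c "
import cv2,numpy as np
a=cv2.imread('pics/s.png');b=cv2.imread('pics/t.png')
cv2.imwrite('pics/st.png',cv2.resize(np.vstack([a,b]),(400,600)))"
```

```text
(no output)
```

View pics/s.png

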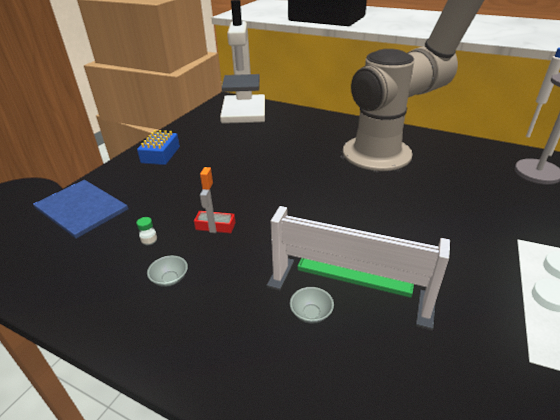

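View pics/t.png

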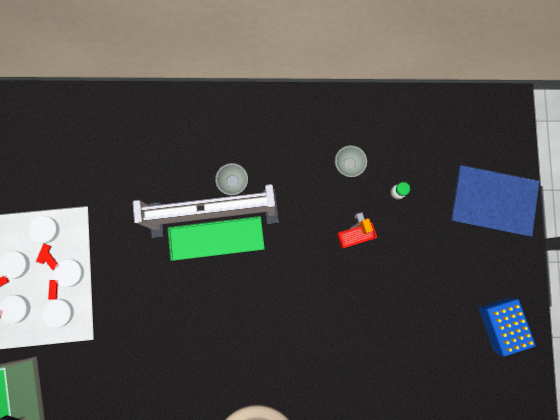

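The scene view shows the carrier left of the rail, with the handle at (207,178) and the red box at (215,222). The vial is at (147,231), and the dishes are at (167,270) and (312,305). The top view has the handle at (367,226), the box at (357,235), the rail from (138,210) to (270,195), and the black notch at about (200,208) in the white strip.

```bash
cat >> h.py <<'E'
from scipy.spatial.transform import Rotation as Ro
_cap=cap
def cap(n,save=None):
    c=dict(_cap(n,save)); c['rotation']=Ro.from_euler('xyz',c['rotation']).as_matrix(); return c
def hsv(c): return cv2.cvtColor(np.asarray(c['pixels']),cv2.COLOR_RGB2HSV)
def blobs(m,amin=15):
    n,l,s,ce=cv2.connectedComponentsWithStats(m.astype(np.uint8)); return [(s[i].tolist(),ce[i].round(1).tolist(),l==i) for i in range(1,n) if s[i][4]>=amin]
def tri(c1,p1,c2,p2):
    e1,d1=ray(c1,*p1);e2,d2=ray(c2,*p2)
    t=np.linalg.lstsq(np.c_[d1,-d2],e2-e1,rcond=None)[0]; a=e1+t[0]*d1;b=e2+t[1]*d2; return (a+b)/2,np.linalg.norm(a-b)
E
python3 - <<'E'
from h import *
a=cap('scene');b=cap('top')
for n,c in(('s',a),('t',b)):
    H=hsv(c).astype(int);h,s,v=H[...,0],H[...,1],H[...,2]
    for nm,m in(('orange',(h>8)&(h<18)&(s>200)&(v>150)),('red',((h<5)|(h>175))&(s>180)&(v>90)),('green',(h>50)&(h<75)&(s>150)&(v>80))):
        for st,ce,M in blobs(m,25):
            r=cv2.minAreaRect(np.argwhere(M)[:,::-1].astype(np.float32)); print(n,nm,st,ce,np.round(cv2.boxPoints(r),1).tolist())
t=np.asarray(b['pixels']).astype(int)
print(proj(b,[0,0,0]))
G=cv2.cvtColor(np.asarray(b['pixels']),cv2.COLOR_RGB2GRAY)
cv2.imwrite('pics/rail.png',np.vstack([cv2.resize(np.asarray(b['pixels'])[175:270,125:285,::-1],None,fx=4,fy=4,interpolation=0)[:,:], cv2.resize(np.asarray(b['pixels'])[180:255,325:425,::-1],(640,220))]))
E
```

```text
s orange [200, 167, 12, 22, 192] [206.0, 177.6] [[199.5, 167.5], [209.89999389648438, 166.60000610351562], [211.8000030517578, 187.6999969482422], [201.39999389648438, 188.6999969482422]]
s red [194, 211, 14, 20, 136] [200.2, 223.5] [[194.0, 211.0], [207.0, 211.0], [207.0, 230.0], [194.0, 230.0]]
s red [216, 213, 19, 20, 193] [226.1, 225.1] [[216.0, 213.0], [234.0, 213.0], [234.0, 232.0], [216.0, 232.0]]
s green [136, 217, 16, 13, 163] [144.0, 223.0] [[136.0, 217.0], [151.0, 217.0], [151.0, 229.0], [136.0, 229.0]]
s green [298, 259, 116, 38, 1280] [358.1, 277.2] [[296.8999938964844, 269.79998779296875], [299.70001220703125, 257.6000061035156], [413.79998779296875, 284.3999938964844], [410.8999938964844, 296.6000061035156]]
t orange [360, 221, 9, 13, 49] [363.0, 227.3] [[358.0, 223.0], [362.3999938964844, 220.8000030517578], [368.0, 232.0], [363.6000061035156, 234.1999969482422]]
t red [337, 222, 40, 26, 256] [354.2, 236.9] [[336.3999938964844, 232.60000610351562], [372.20001220703125, 221.60000610351562], [377.1000061035156, 237.39999389648438], [341.29998779296875, 248.3999938964843
[... 214 characters left out ...]
6284, 279.3999938964844], [4.800000190734863, 275.6000061035156], [7.599999904632568, 281.20001220703125], [-0.0, 285.0]]
t red [49, 280, 8, 19, 137] [52.4, 289.4] [[49.0, 280.0], [56.0, 280.0], [56.0, 298.0], [49.0, 298.0]]
t green [396, 182, 14, 13, 148] [402.8, 188.1] [[396.0, 182.0], [409.0, 182.0], [409.0, 194.0], [396.0, 194.0]]
t green [168, 216, 96, 45, 3163] [215.4, 238.1] [[166.1999969482422, 227.10000610351562], [260.1000061035156, 215.6999969482422], [264.20001220703125, 249.10000610351562], [170.3000030517578, 260.5]]
t green [0, 370, 9, 48, 283] [2.7, 396.3] [[-0.0, 370.0], [8.0, 370.0], [8.0, 417.0], [0.0, 417.0]]
(np.float64(256.4849659480473), np.float64(450.79495179999265))
```

View pics/rail.png

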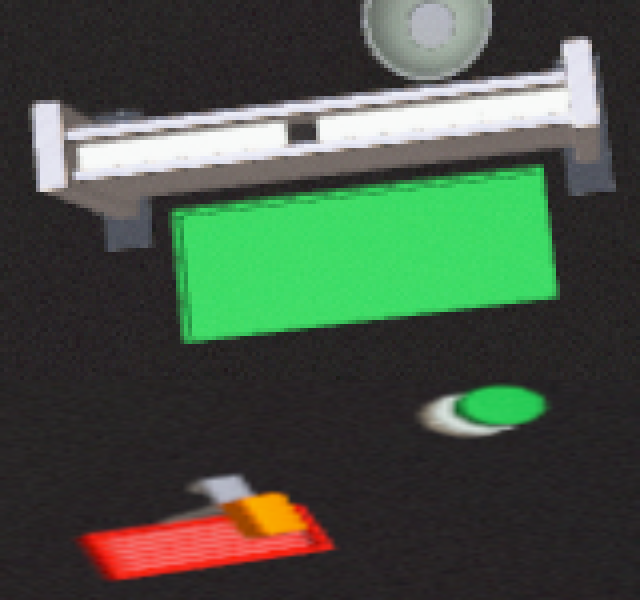

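The crop shows the notch clearly, as a black gap at crop (302,131), or full-frame (200.5,207.7). The hook points up-image (world +x), and the carrier is turned a little relative to the rail.

Run:
```python
from h import *
a=cap('scene');b=cap('top')
H=hsv(b).astype(int);h,s,v=H[...,0],H[...,1],H[...,2]
sub=(slice(200,255),slice(330,385))
m=np.zeros(h.shape,bool); m[sub]=((h>8)&(h<28)&(s>130)&(v>140))[sub]
M=max(blobs(m),key=lambda q:q[0][4]); print('orange top',M[0],M[1])
p,e=tri(b,M[1],a,(206,177.6)); print('grip tri (some bias)',p.round(1),e)
print('grip on z=150',onz(b,*M[1],150).round(1), 'scene@146',onz(a,206,177.6,146).round(1))
# box: top view red outline at z=28
m[:]=0; m[sub]=(((h<8)|(h>172))&(s>90)&(v>90))[sub]
M=max(blobs(m),key=lambda q:q[0][4]); pts=np.argwhere(M[2])[:,::-1].astype(np.float32)
w=np.array([onz(b,*q,28)[:2] for q in pts],np.float32); r=cv2.minAreaRect(w); bp=cv2.boxPoints(r);print('box',np.round(r[0],1),np.round(r[1],1),bp.round(1).tolist())
# tray
T=np.array([[166.2,227.1],[260.1,215.7],[264.2,249.1],[170.3,260.5]])
w=np.array([onz(b,*q,12)[:2] for q in T]); print('tray',w.round(1).tolist(), np.linalg.norm(w[1]-w[0]),np.linalg.norm(w[2]-w[1]))
d=w[0]-w[1]; yaw=np.arctan2(-d[0],d[1]); print('rail yaw deg',np.degrees(yaw))
d2=w[3]-w[2]
c=w.mean(0); R=np.array([[np.cos(yaw),-np.sin(yaw)],[np.sin(yaw),np.cos(yaw)]])
print('origin from tray', c-R@[-62.5,0])
# rail posts tops z=165: crop pixel -> full
f=lambda x,y:(125+x/4-.375,175+y/4-.375)
p1=onz(b,*f(48,146),165)[:2];p2=onz(b,*f(577,80),165)[:2]; print('posts',p1,p2,np.linalg.norm(p1-p2),(p1+p2)/2, np.degrees(np.arctan2(-(p1-p2)[0],(p1-p2)[1])))
n=onz(b,*f(302,131),135)[:2]; print('notch',n)
g=cv2.connectedComponentsWithStats
print('vial cap',onz(b,402.8,188.1,60)[:2])
```

```text
orange top [360, 218, 13, 16, 139] [366.0, 225.8]
grip tri (some bias) [ 538.3 -249.8  150.2] 0.9230820196961365
grip on z=150 [ 538.5 -250.3  150. ] scene@146 [ 533.  -253.7  146. ]
box [ 528.6 -251.1] [43.6 95.9] [[493.6000061035156, -211.6999969482422], [521.9000244140625, -303.29998779296875], [563.5, -290.5], [535.2999877929688, -198.8000030517578]]
tray [[548.4, 237.0], [578.9, -4.6], [492.5, -15.8], [462.8, 223.6]] 243.52865523425552 87.09862610761394
rail yaw deg 7.199918807586755
origin from tray [582.66398765 117.89161683]
posts [568.13833733 266.50296096] [606.85466813 -29.2824075 ] 298.30846194410776 [587.49650273 118.61027673] 7.457239572419812
notch [581.67462272 129.95508653]
vial cap [ 643.77707491 -363.5243666 ]
```

```bash
cat >> h.py <<'E'
def shift(cur,tgt):  # (x,y,z,psi_deg) commanded -> metres in tool axes, twist deg
    p=np.radians(cur[3]); d=np.array(tgt[:3])-cur[:3]
    return dict(x=round((d[0]*np.cos(p)+d[1]*np.sin(p))/1000,4),y=round((d[0]*np.sin(p)-d[1]*np.cos(p))/1000,4),z=round(-d[2]/1000,4),twist=round(-(tgt[3]-cur[3]),2))
E
python3 - <<'E'
from h import *
s=(152,502.5,251.7,163.2)
print(shift(s,(420,150,255,163.2)))
print(shift((420,150,255,163.2),(535,-250,260,197.2)))
E
```

```text
{'x': np.float64(-0.3584), 'y': np.float64(-0.26), 'z': np.float64(-0.0033), 'twist': -0.0}
{'x': np.float64(-0.2257), 'y': np.float64(-0.3497), 'z': np.float64(-0.005), 'twist': -34.0}
```

play_rows --commands '[{"x":-0.03,"y":-0.022},{"x":-0.07,"y":-0.051},{"x":-0.115,"y":-0.084},{"x":-0.16,"y":-0.117},{"x":-0.205,"y":-0.15},{"x":-0.25,"y":-0.183},{"x":-0.285,"y":-0.208},{"x":-0.3,"y":-0.22}]' --jaw 0

```text
invalid input at $.commands[0]: expected keys x, y, z, twist
```

play_rows --commands '[{"x":-0.03,"y":-0.022,"z":0,"twist":0},{"x":-0.07,"y":-0.051,"z":0,"twist":0},{"x":-0.115,"y":-0.084,"z":0,"twist":0},{"x":-0.16,"y":-0.117,"z":0,"twist":0},{"x":-0.205,"y":-0.15,"z":0,"twist":0},{"x":-0.25,"y":-0.183,"z":0,"twist":0},{"x":-0.285,"y":-0.208,"z":0,"twist":0},{"x":-0.3,"y":-0.22,"z":0,"twist":0}]' --jaw 0

```text
time: 1.1
tool_pos: [376.9, 202.7, 251.9]
tcp_rot: [3.141, 0.001, 2.846]
contact_force: [1.2, 0.4, 0.5]
grip_width: 92.1
finger_force: 0.0
```

play_rows --commands '[{"x":-0.015,"y":-0.025,"z":0,"twist":-3},{"x":-0.04,"y":-0.055,"z":0,"twist":-7},{"x":-0.065,"y":-0.085,"z":0,"twist":-12},{"x":-0.09,"y":-0.115,"z":0,"twist":-17},{"x":-0.115,"y":-0.145,"z":0,"twist":-22},{"x":-0.135,"y":-0.175,"z":0,"twist":-27},{"x":-0.15,"y":-0.195,"z":0,"twist":-31},{"x":-0.16,"y":-0.21,"z":0,"twist":-34}]'

```text
time: 1.9
tool_pos: [468.2, -44.1, 251.6]
tcp_rot: [-3.141, 0.0, -2.841]
contact_force: [-0.2, -0.7, -0.6]
grip_width: 91.8
finger_force: 0.0
```

Run:
```python
from h import *
p=np.radians(163.2);a=-.16;b=-.21
c=(375.6+1000*(a*np.cos(p)+b*np.sin(p)),205.2+1000*(a*np.sin(p)-b*np.cos(p)),251.7,197.2);print(c,bot.get_obs()['tool_pos'],np.degrees(bot.get_obs()['tcp_rot']))
print(shift(c,(538,-249,251.7,197.2)))
```

```text
(np.float64(468.0744422467917), np.float64(-42.0821819928496), 251.7, 197.2) [468.2379364  -44.11761512 251.61027708] [-1.79991505e+02  5.82369029e-03 -1.62775584e+02]
{'x': np.float64(-0.0056), 'y': np.float64(-0.2183), 'z': np.float64(-0.0), 'twist': -0.0}
```

play_rows --commands '[{"x":0,"y":-0.03,"z":0,"twist":0},{"x":0,"y":-0.07,"z":0,"twist":0},{"x":-0.002,"y":-0.11,"z":0,"twist":0},{"x":-0.003,"y":-0.15,"z":0,"twist":0},{"x":-0.005,"y":-0.185,"z":0,"twist":0},{"x":-0.006,"y":-0.207,"z":0,"twist":0},{"x":-0.006,"y":-0.217,"z":0,"twist":0},{"x":-0.006,"y":-0.218,"z":0,"twist":0}]'

```text
time: 2.7
tool_pos: [537.8, -249.4, 251.2]
tcp_rot: [3.141, -0.0, -2.843]
contact_force: [0.2, 0.8, -0.5]
grip_width: 91.7
finger_force: 0.0
```

Run:
```python
from h import *
w=cap('wrist','w1.png');o=bot.get_obs();print(o['tool_pos'].round(1),np.degrees(o['tcp_rot']).round(2),np.round(w['eye'],1),o['contact_force'].round(2))
H=hsv(w).astype(int);h,s,v=H[...,0],H[...,1],H[...,2]
for nm,m in(('orange',(h>8)&(h<28)&(s>130)&(v>120)),('red',((h<6)|(h>172))&(s>90)&(v>80))):
    for st,ce,M in blobs(m,200):
        r=cv2.minAreaRect(np.argwhere(M)[:,::-1].astype(np.float32));z=167 if nm=='orange' else 28
        print(nm,st,ce,cv2.boxPoints(r).round(1).tolist(),[onz(w,*q,z)[:2].round(1).tolist() for q in cv2.boxPoints(r)])
print('pred top of handle',[np.round(proj(w,(538,-249,z)),1) for z in(167,146)])
```

```text
[ 537.6 -248.5  251.4] [ 1.7994e+02 -2.0000e-02 -1.6285e+02] [ 460.7 -273.6  384.1] [ 0.47  0.11 -0.18]
orange [267, 195, 26, 58, 506] [279.0, 211.8] [[267.0, 252.0], [267.0, 195.0], [292.0, 195.0], [292.0, 252.0]] [[552.8, -254.0], [515.3, -265.1], [510.7, -249.9], [547.9, -238.1]]
red [234, 152, 92, 79, 2623] [281.8, 183.5] [[234.0, 152.0], [325.0, 152.0], [325.0, 230.0], [234.0, 230.0]] [[517.5, -303.7], [490.9, -216.7], [569.1, -189.4], [597.6, -282.4]]
pred top of handle [array([280.7, 234.1]), array([280.6, 223.8])]
```

View pics/w1.png

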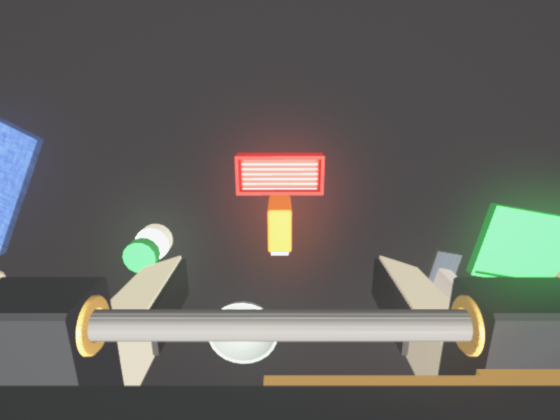

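The wrist view shows the handle top centred at about (279.5,231), between the open fingers (cols 180–380), and the box edges are parallel to the image axes, so the yaw is right. Descending now.

play_rows --commands '[{"x":0.001,"y":0,"z":0.015,"twist":0},{"x":0.001,"y":0,"z":0.035,"twist":0},{"x":0.001,"y":0,"z":0.055,"twist":0},{"x":0.001,"y":0,"z":0.072,"twist":0},{"x":0.001,"y":0,"z":0.085,"twist":0},{"x":0.001,"y":0,"z":0.094,"twist":0},{"x":0.001,"y":0,"z":0.099,"twist":0},{"x":0.001,"y":0,"z":0.099,"twist":0}]'

```text
time: 3.55
tool_pos: [536.9, -248.7, 152.5]
tcp_rot: [3.141, -0.0, -2.842]
contact_force: [0.1, 0.2, 0.4]
grip_width: 92.1
finger_force: 0.0
```

play_rows --commands '[{"x":0,"y":0,"z":0,"twist":0},{"x":0,"y":0,"z":0,"twist":0},{"x":0,"y":0,"z":0,"twist":0},{"x":0,"y":0,"z":0,"twist":0},{"x":0,"y":0,"z":0,"twist":0},{"x":0,"y":0,"z":0,"twist":0},{"x":0,"y":0,"z":0,"twist":0},{"x":0,"y":0,"z":0,"twist":0}]' --jaw 1

```text
time: 4.35
tool_pos: [536.9, -249.1, 152.7]
tcp_rot: [3.141, 0.0, -2.842]
contact_force: [0.2, -0.6, -1.2]
grip_width: 32.5
finger_force: 0.0
```

play_rows --commands '[{"x":0,"y":0,"z":0,"twist":0},{"x":0,"y":0,"z":0,"twist":0},{"x":0,"y":0,"z":0,"twist":0},{"x":0,"y":0,"z":0,"twist":0},{"x":0,"y":0,"z":0,"twist":0},{"x":0,"y":0,"z":0,"twist":0},{"x":0,"y":0,"z":0,"twist":0},{"x":0,"y":0,"z":0,"twist":0}]'

```text
time: 5.15
tool_pos: [536.8, -249.0, 152.5]
tcp_rot: [3.141, -0.0, -2.842]
contact_force: [-0.8, 0.6, -2.6]
grip_width: 16.1
finger_force: 30.0
```

play_rows --commands '[{"x":0,"y":0,"z":-0.005,"twist":0},{"x":0,"y":0,"z":-0.015,"twist":0},{"x":0,"y":0,"z":-0.03,"twist":0},{"x":0,"y":0,"z":-0.045,"twist":0},{"x":0,"y":0,"z":-0.06,"twist":0},{"x":0,"y":0,"z":-0.07,"twist":0},{"x":0,"y":0,"z":-0.075,"twist":0},{"x":0,"y":0,"z":-0.075,"twist":0}]'

```text
time: 5.95
tool_pos: [537.1, -249.2, 228.5]
tcp_rot: [-3.141, 0.001, -2.842]
contact_force: [-1.0, -0.3, -3.5]
grip_width: 15.9
finger_force: 30.0
```

Run:
```python
from h import *
w=cap('wrist','w2.png');s=cap('scene','s2.png');o=bot.get_obs();print(o['tool_pos'].round(1),np.degrees(o['tcp_rot']).round(2),o['contact_force'].round(2),o['moment'].round(3),o['finger_force'],o['grip_width'])
a=cv2.imread('pics/s2.png');b=cv2.imread('pics/w2.png')
cv2.imwrite('pics/c2.png',np.hstack([cv2.resize(a[120:260,120:290],(400,330)),cv2.resize(b,(400,330))]))
```

```text
[ 536.7 -248.9  227.2] [ 1.7995e+02 -3.0000e-02 -1.6283e+02] [ 0.21 -0.13 -1.88] [ 0.082  0.001 -0.002] 29.993192553520203 15.851258836944156
```

View pics/c2.png

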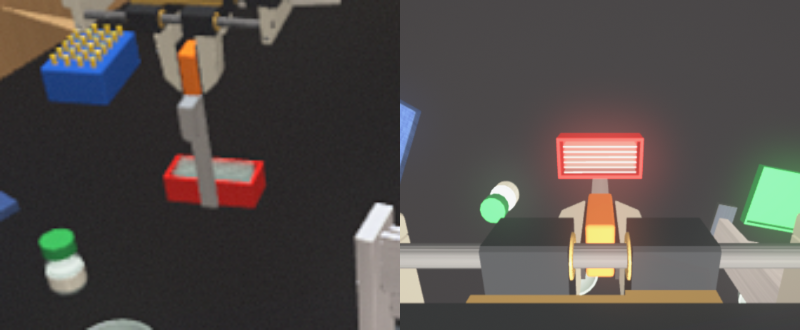

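Picture: the carrier is lifted upright in the grip, handle centred between the pads. Next I measure the rail's cross-section more closely in the top image, averaged along the rail.

Run:
```python
from h import *
b=cap('top');im=np.asarray(b['pixels']).astype(np.float32)
yaw=np.radians(7.3);ex=np.array([np.cos(yaw),np.sin(yaw)]);ey=np.array([-np.sin(yaw),np.cos(yaw)]);O=np.array([583,118.])
def rect(z,xs,ys):
    P=np.array([[proj(b,(*(O+x*ex+y*ey),z)) for y in ys] for x in xs],np.float32)
    return cv2.remap(im,P[...,0],P[...,1],cv2.INTER_LINEAR).mean(2)
xs=np.arange(-30,31,1.5)
ys1=np.arange(-110,-40,3);ys2=np.arange(60,115,3);ya=np.arange(-100,101,4)
pr=rect(149,xs,np.r_[ys1,ys2]); print('z149 profile'); print([(float(x),int(v),int(v2)) for x,v,v2 in zip(xs,pr[:,:len(ys1)].mean(1),pr[:,len(ys1):].mean(1))])
ysn=np.arange(-40,41,1.0); n=rect(135,np.array([0.,2,4]),ysn).mean(0); print('notch profile z135',n.astype(int).tolist())
n=rect(165,np.array([-3.,0,3]),np.arange(-170,171,2)).mean(0).astype(int);print('ends',n[:20].tolist(),n[-20:].tolist())
```

```text
z149 profile
[(-30.0, 61, 65), (-28.5, 89, 86), (-27.0, 104, 102), (-25.5, 110, 107), (-24.0, 111, 109), (-22.5, 110, 109), (-21.0, 109, 109), (-19.5, 109, 109), (-18.0, 109, 109), (-16.5, 131, 116), (-15.0, 190, 167), (-13.5, 226, 220), (-12.0, 235, 235), (-10.5, 238, 238), (-9.0, 241, 240), (-7.5, 246, 245), (-6.0, 248, 248), (-4.5, 248, 249), (-3.0, 249, 249), (-1.5, 249, 249), (0.0, 249, 249), (1.5, 246, 248), (3.0, 228, 238), (4.5, 183, 201), (6.0, 137, 150), (7.5, 139, 128), (9.0, 195, 174), (10.5, 227, 221), (12.0, 229, 231), (13.5, 193, 212), (15.0, 131, 156), (16.5, 74, 98), (18.0, 54, 60), (19.5, 72, 52), (21.0, 85, 49), (22.5, 89, 43), (24.0, 96, 40), (25.5, 100, 38), (27.0, 107, 37), (28.5, 114, 37), (30.0, 120, 37)]
notch profile z135 [249, 249, 249, 249, 249, 249, 249, 249, 249, 248, 248, 248, 248, 247, 247, 247, 248, 248, 248, 249, 249, 249, 249, 249, 249, 249, 249, 249, 249, 249, 248, 248, 247, 247, 247, 248, 248, 248, 249, 249, 249, 236, 210, 178, 128, 78, 65, 61, 59, 60, 60, 59, 58, 58, 59, 60, 60, 61, 68, 76, 117, 164, 201, 226, 244, 246, 248, 249, 249, 248, 248, 248, 247, 248, 248, 248, 249, 249, 249, 249, 249]
ends [37, 38, 37, 45, 77, 95, 197, 228, 232, 231, 231, 231, 231, 225, 215, 204, 202, 202, 203, 203] [188, 135, 99, 99, 111, 203, 227, 231, 230, 230, 230, 217, 165, 86, 37, 38, 37, 39, 38, 38]
```

Run:
```python
from h import *
print(shift((537.1,-249.1,227.7,197.2),(485,118.4,242.7,187.1)))
```

```text
{'x': np.float64(-0.0589), 'y': np.float64(0.3665), 'z': np.float64(-0.015), 'twist': 10.1}
```

play_rows --commands '[{"x":-0.001,"y":0.007,"z":-0.005,"twist":0},{"x":-0.004,"y":0.024,"z":-0.01,"twist":0},{"x":-0.008,"y":0.047,"z":-0.015,"twist":0},{"x":-0.012,"y":0.072,"z":-0.015,"twist":0},{"x":-0.016,"y":0.099,"z":-0.015,"twist":0},{"x":-0.02,"y":0.126,"z":-0.015,"twist":0},{"x":-0.025,"y":0.153,"z":-0.015,"twist":0},{"x":-0.03,"y":0.18,"z":-0.015,"twist":0}]'

```text
time: 6.9
tool_pos: [511.7, -65.9, 243.2]
tcp_rot: [3.141, 0.001, -2.841]
contact_force: [0.5, -0.3, -3.3]
grip_width: 15.8
finger_force: 30.0
```

play_rows --commands '[{"x":-0.004,"y":0.027,"z":0,"twist":1.5},{"x":-0.008,"y":0.054,"z":0,"twist":3.5},{"x":-0.012,"y":0.081,"z":0,"twist":5.5},{"x":-0.016,"y":0.108,"z":0,"twist":7.5},{"x":-0.02,"y":0.134,"z":0,"twist":9},{"x":-0.024,"y":0.158,"z":0,"twist":10.1},{"x":-0.027,"y":0.176,"z":0,"twist":10.1},{"x":-0.029,"y":0.1865,"z":0,"twist":10.1}]'

```text
time: 7.7
tool_pos: [484.0, 120.7, 243.2]
tcp_rot: [3.141, 0.0, -3.016]
contact_force: [0.2, -0.2, -2.6]
grip_width: 16.1
finger_force: 30.0
```

Run:
```python
from h import *
w=cap('wrist','w3.png');s=cap('scene','s3.png');o=bot.get_obs();print(o['tool_pos'].round(1),np.degrees(o['tcp_rot']).round(2),o['contact_force'].round(2),o['moment'].round(3),o['finger_force'])
print(shift((485,118.4,242.7,187.1),(549.8,126.6,242.7,187.1)))
a=cv2.imread('pics/s3.png');b=cv2.imread('pics/w3.png')
cv2.imwrite('pics/c3.png',np.hstack([cv2.resize(a[130:310,240:460],(400,330)),cv2.resize(b,(400,330))]))
```

```text
[484.4 120.1 243. ] [ 1.7998e+02  2.0000e-02 -1.7279e+02] [-0.3  -0.52 -3.1 ] [-0.001 -0.018  0.015] 29.993352591991425
{'x': np.float64(-0.0653), 'y': np.float64(0.0001), 'z': np.float64(-0.0), 'twist': -0.0}
```

View pics/c3.png

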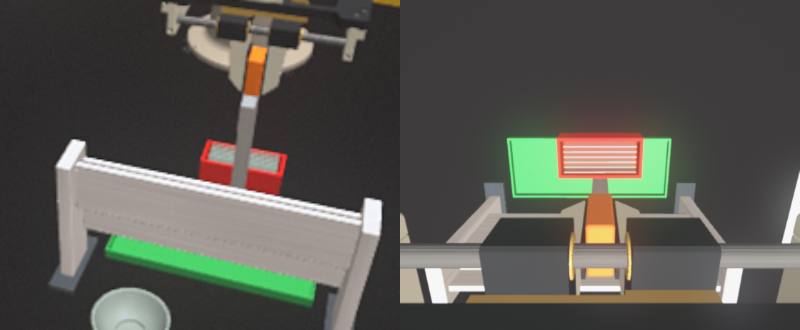

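The wrist view shows the box and tray edges parallel, so the yaw matches the rail. The tray's −x edge is at about full-frame row 176 and the box's rim at about row 170. I'll use both to check the x offset.

Run:
```python
from h import *
w=cap('wrist');H=hsv(w).astype(int);h,s,v=H[...,0],H[...,1],H[...,2]
o=bot.get_obs();T=o['tool_pos'];psi=o['tcp_rot'][2]+np.pi;ex=np.array([np.cos(psi),np.sin(psi)]);ey=np.array([-ex[1],ex[0]])
L=lambda p:(float(((p[:2]-T[:2])@ex).round(1)),float(((p[:2]-T[:2])@ey).round(1)))
def show(nm,m,zs):
    st,ce,M=max(blobs(m,100),key=lambda q:q[0][4]); cols=np.where(M.any(0))[0]; 
    for z in zs: print(nm,st,z,[L(onz(w,u,vv,z)) for u,vv in((st[0]-.5,st[1]-.5),(st[0]+st[2]-.5,st[1]-.5))],'bottom',[L(onz(w,u,st[1]+st[3]-.5,z)) for u in (st[0]-.5,st[0]+st[2]-.5)])
show('tray',(h>50)&(h<75)&(s>120)&(v>80),[12])
zb=T[2]-6-146
m=((h<6)|(h>174))&(s>150)&(v>110); m[235:]=0
show('box',m,[zb+28,zb])
```

```text
tray [151, 174, 78, 77, 2613] 12 [(-12.0, -133.7), (-12.0, -52.5)] bottom [(74.7, -143.1), (74.7, -56.3)]
box [220, 169, 120, 57, 1775] 118.95096728021275 [(-36.0, -43.3), (-36.0, 44.5)] bottom [(8.1, -45.5), (8.2, 46.7)]
box [220, 169, 120, 57, 1775] 90.95096728021275 [(-31.1, -48.1), (-31.1, 49.3)] bottom [(17.8, -50.6), (17.9, 51.7)]
```

play_rows --commands '[{"x":-0.004,"y":0,"z":0,"twist":0},{"x":-0.014,"y":0,"z":0,"twist":0},{"x":-0.026,"y":0,"z":0,"twist":0},{"x":-0.038,"y":0,"z":0,"twist":0},{"x":-0.05,"y":0,"z":0,"twist":0},{"x":-0.059,"y":0,"z":0,"twist":0},{"x":-0.064,"y":0,"z":0,"twist":0},{"x":-0.065,"y":0,"z":0,"twist":0}]'

```text
time: 8.65
tool_pos: [550.2, 126.2, 242.3]
tcp_rot: [3.142, -0.0, -3.019]
contact_force: [0.3, 0.2, -3.8]
grip_width: 15.7
finger_force: 30.0
```

Run:
```python
from h import *
s=cap('scene','s4.png');w=cap('wrist','w4.png')
L=[];F=[]
for i in range(5):
    cap('top') if i else None; o=bot.get_obs();L.append(o['tool_pos']);F.append(o['contact_force'])
print(np.mean(L,0).round(1),np.std(L,0).round(2),np.mean(F,0).round(2),np.std(F,0).round(2),np.degrees(o['tcp_rot']).round(2))
yaw=np.radians(7.1);d=np.mean(L,0)[:2]-[580.6,130.5];print('TCP rel notch, rail axes',d@[np.cos(yaw),np.sin(yaw)],d@[-np.sin(yaw),np.cos(yaw)])
a=cv2.imread('pics/s4.png');b=cv2.imread('pics/w4.png')
cv2.imwrite('pics/c4.png',np.hstack([cv2.resize(a[165:265,270:400],(400,330)),cv2.resize(b[140:],(400,330))]))
```

```text
[549.3 126.4 242.7] [0.09 0.06 0.12] [ 0.1  -0.12 -2.9 ] [0.71 0.38 0.49] [ 180.      0.   -172.93]
TCP rel notch, rail axes -31.522295771478657 -0.15568130114609202
```

View pics/c4.png

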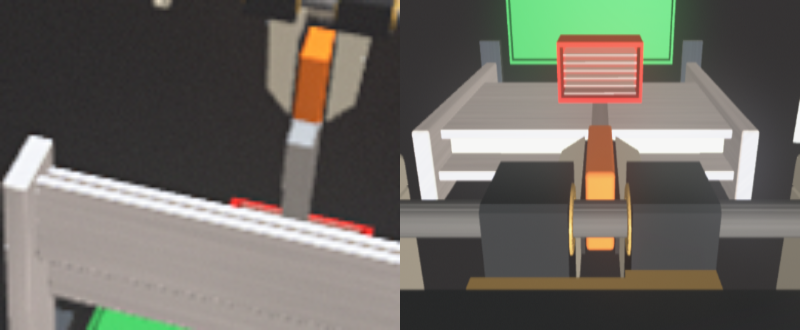

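The wrist view shows the lip's white top edge at full-frame row ~254, left and right of the handle. I'll check its distance ahead of the TCP, which should be about +16.5 mm.

Run:
```python
from h import *
w=cap('wrist');g=np.asarray(w['pixels']).astype(float).mean(2)
T=bot.get_obs()['tool_pos']
psi=np.radians(7.1);ex=np.array([np.cos(psi),np.sin(psi)])
for c0,c1 in((50,110),(440,500)):
    p=g[235:275,c0:c1].mean(1); print(p.astype(int).tolist())
    for r in (249,251,253,255): print(r,((onz(w,(c0+c1)/2,r,149)[:2]-[549.3,126.4])@ex).round(1))
```

```text
[146, 147, 148, 149, 148, 147, 148, 149, 148, 146, 145, 146, 147, 146, 152, 216, 232, 233, 233, 232, 232, 232, 229, 221, 216, 215, 215, 215, 214, 214, 214, 213, 213, 213, 205, 171, 152, 150, 149, 148]
249 14.9
251 16.4
253 17.9
255 19.4
[112, 114, 117, 119, 121, 122, 125, 126, 128, 129, 131, 134, 136, 137, 143, 177, 203, 213, 216, 216, 216, 216, 213, 204, 200, 200, 200, 200, 200, 199, 199, 199, 198, 197, 195, 184, 179, 179, 178, 178]
249 15.3
251 16.8
253 18.3
255 19.8
```

play_rows --commands '[{"x":0,"y":0,"z":0.004,"twist":0},{"x":0,"y":0,"z":0.01,"twist":0},{"x":0,"y":0,"z":0.016,"twist":0},{"x":0,"y":0,"z":0.021,"twist":0},{"x":0,"y":0,"z":0.025,"twist":0},{"x":0,"y":0,"z":0.028,"twist":0},{"x":0,"y":0,"z":0.03,"twist":0},{"x":0,"y":0,"z":0.032,"twist":0}]'

```text
time: 9.8
tool_pos: [549.7, 126.5, 210.6]
tcp_rot: [3.142, 0.0, -3.018]
contact_force: [-0.1, -1.8, -3.3]
grip_width: 15.9
finger_force: 30.0
```

play_rows --commands '[{"x":0,"y":0,"z":0.001,"twist":0},{"x":0,"y":0,"z":0.002,"twist":0},{"x":0,"y":0,"z":0.003,"twist":0},{"x":0,"y":0,"z":0.004,"twist":0},{"x":0,"y":0,"z":0.005,"twist":0},{"x":0,"y":0,"z":0.006,"twist":0},{"x":0,"y":0,"z":0.007,"twist":0},{"x":0,"y":0,"z":0.007,"twist":0}]'

```text
time: 10.6
tool_pos: [549.5, 126.5, 203.6]
tcp_rot: [3.142, -0.0, -3.018]
contact_force: [-0.2, 0.0, -2.7]
grip_width: 15.9
finger_force: 30.0
```

play_rows --commands '[{"x":0,"y":0,"z":0.001,"twist":0},{"x":0,"y":0,"z":0.002,"twist":0},{"x":0,"y":0,"z":0.003,"twist":0},{"x":0,"y":0,"z":0.004,"twist":0},{"x":0,"y":0,"z":0.005,"twist":0},{"x":0,"y":0,"z":0.006,"twist":0},{"x":0,"y":0,"z":0.007,"twist":0},{"x":0,"y":0,"z":0.007,"twist":0}]'

```text
time: 11.4
tool_pos: [549.5, 126.5, 196.6]
tcp_rot: [3.141, -0.0, -3.018]
contact_force: [0.1, -0.2, -3.3]
grip_width: 15.7
finger_force: 30.0
```

play_rows --commands '[{"x":0,"y":0,"z":0.001,"twist":0},{"x":0,"y":0,"z":0.002,"twist":0},{"x":0,"y":0,"z":0.003,"twist":0},{"x":0,"y":0,"z":0.004,"twist":0},{"x":0,"y":0,"z":0.004,"twist":0},{"x":0,"y":0,"z":0.004,"twist":0},{"x":0,"y":0,"z":0.004,"twist":0},{"x":0,"y":0,"z":0.004,"twist":0}]'

```text
time: 12.2
tool_pos: [549.7, 126.5, 192.8]
tcp_rot: [3.142, 0.0, -3.018]
contact_force: [0.2, 0.1, -3.1]
grip_width: 15.8
finger_force: 30.0
```

Tip at about 130 with no contact, so it is in the notch. Feeling down to the floor (tip 123, TCP ≈ 186).

play_rows --commands '[{"x":0,"y":0,"z":0.001,"twist":0},{"x":0,"y":0,"z":0.002,"twist":0},{"x":0,"y":0,"z":0.003,"twist":0},{"x":0,"y":0,"z":0.004,"twist":0},{"x":0,"y":0,"z":0.005,"twist":0},{"x":0,"y":0,"z":0.005,"twist":0},{"x":0,"y":0,"z":0.005,"twist":0},{"x":0,"y":0,"z":0.005,"twist":0}]'

```text
time: 13.0
tool_pos: [549.6, 126.5, 187.8]
tcp_rot: [3.142, 0.0, -3.018]
contact_force: [0.2, 0.5, -3.1]
grip_width: 16.1
finger_force: 30.0
```

play_rows --commands '[{"x":0,"y":0,"z":0.0005,"twist":0},{"x":0,"y":0,"z":0.001,"twist":0},{"x":0,"y":0,"z":0.001,"twist":0},{"x":0,"y":0,"z":0.001,"twist":0},{"x":0,"y":0,"z":0.001,"twist":0},{"x":0,"y":0,"z":0.001,"twist":0},{"x":0,"y":0,"z":0.001,"twist":0},{"x":0,"y":0,"z":0.001,"twist":0}]'

```text
time: 13.8
tool_pos: [549.6, 126.5, 186.7]
tcp_rot: [3.142, 0.0, -3.018]
contact_force: [0.5, 0.4, -3.1]
grip_width: 15.8
finger_force: 30.0
```

play_rows --commands '[{"x":0,"y":0,"z":0.0005,"twist":0},{"x":0,"y":0,"z":0.001,"twist":0},{"x":0,"y":0,"z":0.001,"twist":0},{"x":0,"y":0,"z":0.001,"twist":0},{"x":0,"y":0,"z":0.001,"twist":0},{"x":0,"y":0,"z":0.001,"twist":0},{"x":0,"y":0,"z":0.001,"twist":0},{"x":0,"y":0,"z":0.001,"twist":0}]'

```text
time: 14.6
tool_pos: [549.7, 126.5, 186.2]
tcp_rot: [3.142, 0.001, -3.018]
contact_force: [-3.1, -0.5, 5.6]
grip_width: 15.9
finger_force: 30.0
```

```bash
python3 -c "
from h import *
print(bot.get_obs()['tool_pos'].round(2),bot.get_obs()['contact_force'].round(2))"
```

```text
[549.71 126.52 186.19] [-3.08 -0.53  5.64]
```

Firm floor contact at TCP z 186.2, which puts the tip at 123, so it is home. I'll ease the load slightly, then release.

play_rows --commands '[{"x":0,"y":0,"z":-0.0005,"twist":0},{"x":0,"y":0,"z":-0.0005,"twist":0},{"x":0,"y":0,"z":-0.0005,"twist":0},{"x":0,"y":0,"z":-0.0005,"twist":0},{"x":0,"y":0,"z":-0.0005,"twist":0},{"x":0,"y":0,"z":-0.0005,"twist":0},{"x":0,"y":0,"z":-0.0005,"twist":0},{"x":0,"y":0,"z":-0.0005,"twist":0}]'

```text
time: 15.4
tool_pos: [549.7, 126.5, 186.3]
tcp_rot: [3.142, 0.0, -3.018]
contact_force: [-1.0, -0.9, 3.8]
grip_width: 16.0
finger_force: 30.0
```

play_rows --commands '[{"x":0,"y":0,"z":0,"twist":0},{"x":0,"y":0,"z":0,"twist":0},{"x":0,"y":0,"z":0,"twist":0},{"x":0,"y":0,"z":0,"twist":0},{"x":0,"y":0,"z":0,"twist":0},{"x":0,"y":0,"z":0,"twist":0},{"x":0,"y":0,"z":0,"twist":0},{"x":0,"y":0,"z":0,"twist":0}]' --jaw 0

```text
time: 16.2
tool_pos: [549.6, 126.5, 186.3]
tcp_rot: [3.142, 0.0, -3.018]
contact_force: [0.3, 1.6, -0.1]
grip_width: 75.4
finger_force: 0.0
```

play_rows --commands '[{"x":0,"y":0,"z":0,"twist":0},{"x":0,"y":0,"z":0,"twist":0},{"x":0,"y":0,"z":0,"twist":0},{"x":0,"y":0,"z":0,"twist":0},{"x":0,"y":0,"z":0,"twist":0},{"x":0,"y":0,"z":0,"twist":0},{"x":0,"y":0,"z":0,"twist":0},{"x":0,"y":0,"z":0,"twist":0}]'

```text
time: 17.0
tool_pos: [549.6, 126.5, 186.2]
tcp_rot: [3.141, 0.0, -3.018]
contact_force: [-1.0, -0.7, -0.4]
grip_width: 91.6
finger_force: 0.0
```

Released with no force left. Lifting straight up 120 mm, then backing off for a look.

play_rows --commands '[{"x":0,"y":0,"z":-0.005,"twist":0},{"x":0,"y":0,"z":-0.015,"twist":0},{"x":0,"y":0,"z":-0.03,"twist":0},{"x":0,"y":0,"z":-0.05,"twist":0},{"x":0,"y":0,"z":-0.07,"twist":0},{"x":0,"y":0,"z":-0.09,"twist":0},{"x":0,"y":0,"z":-0.105,"twist":0},{"x":0,"y":0,"z":-0.12,"twist":0}]'

```text
time: 17.8
tool_pos: [549.7, 126.5, 308.1]
tcp_rot: [3.142, 0.002, -3.018]
contact_force: [-0.5, -0.2, 0.1]
grip_width: 91.9
finger_force: 0.0
```

play_rows --commands '[{"x":0.01,"y":0,"z":0,"twist":0},{"x":0.03,"y":0,"z":0,"twist":0},{"x":0.05,"y":0,"z":0,"twist":0},{"x":0.07,"y":0,"z":0,"twist":0},{"x":0.09,"y":0,"z":0,"twist":0},{"x":0.11,"y":0,"z":0,"twist":0},{"x":0.12,"y":0,"z":0,"twist":0},{"x":0.12,"y":0,"z":0,"twist":0}]'

```text
time: 18.6
tool_pos: [429.3, 111.7, 306.4]
tcp_rot: [3.142, 0.0, -3.018]
contact_force: [0.0, -1.2, 0.4]
grip_width: 92.1
finger_force: 0.0
```

Run:
```python
from h import *
s=cap('scene','s5.png');w=cap('top','w5.png')
H=hsv(s).astype(int);h,q,v=H[...,0],H[...,1],H[...,2]
print([b[:2] for b in blobs((h>8)&(h<18)&(q>180)&(v>120),50)], bot.get_obs()['contact_force'].round(1))
# expected handle centre in scene at home: grip rail coords tip(-1..)-31, z=180
print(proj(s,(548.5,126.4,180)),proj(s,(548.5,126.4,192)))
a=cv2.imread('pics/s5.png');b=cv2.imread('pics/w5.png')
cv2.imwrite('pics/c5.png',np.hstack([cv2.resize(a[150:320,260:460],(400,340)),cv2.resize(b[150:290,120:290],(400,340))]))
```

```text
[([363, 198, 13, 28, 255], [369.0, 211.4])] [-0.3 -0.1 -0.9]
(np.float64(369.0603216709527), np.float64(213.19100168132363)) (np.float64(369.79211895711205), np.float64(207.93268522758933))
```

View pics/c5.png

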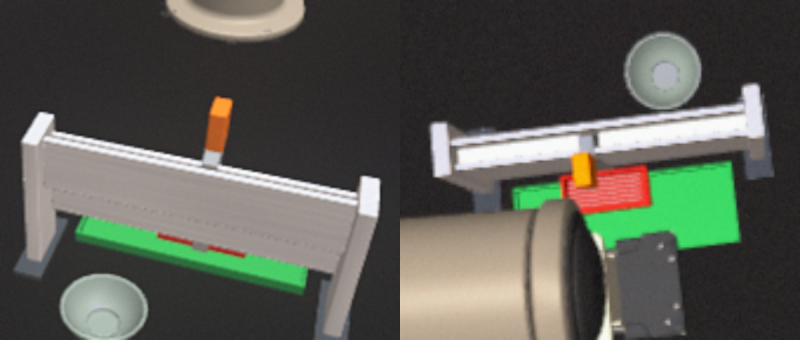

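The carrier hangs on the rail with its hook in the channel at the notch. The handle is at (369,211), against about (369,213) predicted for home and (370,208) for resting on the strip. The gripper is clear, so I'm handing in.

```bash
python3 -c "
from plant import bot
print(bot.close_job())"
```

```text
the job is handed in; nothing more can be done
None
```

The carrier hangs with its hook fully home in the notch, released and at rest, and the job is handed in at about 19 s with no result reported back; contact forces in the end-of-move readings stayed under 10 N.

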